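Tug-test the snap-in gas plug of a sample drying block

TASK

The T-handled plug has just been snapped into its port on the drying block's lid; check that it is retained. Grip its T-handle, pull it straight up with a steady 15 newtons (never more than 20) for about two seconds, then ease it back down until it is fully seated before letting go. Leave the ball-headed cap and the star-headed cap alone.

Things in the scene. Friction and masses are not known exactly. Their poses are not given: they have to be found in the camera images.
- plug_grip (a point): Centre of the T-handle of the plug to be tested: a black plastic bar 46 mm long (x axis), 14 mm wide (y axis), 18 mm high (z up), on a 12 mm steel stem. Grip it from above across its 14 mm width. The handle's centre stands 42 mm above the flat metal lid when seated (lid 120 mm above the bench); the port's steel collar under it is 38 mm wide and 9 mm high. The drying block (260 x 320 mm, 120 mm high) is fixed to the bench.
- plug (a joint): How far the T-handled plug has risen, in m: 0 fully seated, hard stop at 0.030. It is held by a retaining spring that lets it rise straight up 1 mm for each newton of pull (15 N lifts it 15 mm) and draws it back down when eased. It does not turn.
- ball_cap (a joint): Rise in m (0 seated) of the bystander cap with a ball head, 34 mm across, black, its top 57 mm above the lid, in another port at least 110 mm from the plug. Same spring. Not to be moved.
- star_cap (a joint): Rise in m (0 seated) of the bystander cap with a flat six-lobed star head, 48 mm across, black, its top 50 mm above the lid, in another port at least 110 mm from the plug. Same spring. Not to be moved.

How it is judged:
By the outcome, as a careful person would: the job done as asked, in the order asked, and still so for the second after the job is handed in, with the robot touching nothing.
It also fails if it takes over 35 s, if anything falls off the work surface, if the arm or the gripper's body presses on something with over 40 N, if the wrist force passes 120 N, or if a joint passes its speed limit or range.

ROBOT

A 6-joint arm with a two-finger parallel gripper is mounted at the origin on the work surface. World frame = base frame: x ahead of the robot, y to its left, z up, the work surface at z = 0. Lengths are in m, angles in degrees, forces in N, time in s.
With the tool pointing down it reaches from about 0.325 to 0.775 m from the base axis. Payload 5.5 kg.
Tool frame: the origin (TCP) lies at the centre of the arm's flange, where the gripper is bolted on; the fingertips stand 182 mm ahead of it and the grasp point (between the pads) lies 163 mm ahead of it; z points along the fingers, y is the direction in which the jaws open and shut (so a half turn about z gives the same grasp; the last joint's range is limited). The gripper opens to 88 mm and grips with 3 to 60 N. Pads are 20 mm wide; open, the fingers measure 115 mm over their backs; the gripper's body (75 mm by 178 mm) begins 61 mm behind the grasp point.
Start: joints at [-76.358, 5.22, 70.514, -0, 104.267, -3.249], TCP at [0.174, -0.574, 0.405] pointing down, gripper open.
Joint ranges: [-164.24, 164.24], [-49.07, 125.15], [9.68, 141.18], [-86.29, 266.29], [3.28, 154.24], [-151.56, 151.56]. Speed limits (degrees/s): [147.25, 147.25, 172.46, 180, 180, 180].

INTERFACE

Orientations are given as [roll, pitch, yaw] about the fixed x, y, z axes, in that order (R = Rz(yaw) Ry(pitch) Rx(roll)).
In Python, from station import r gives the robot as it stands. The module is installed in compiled form; this text tells all that it offers. Calls block until the motion is done:
- r.reach(position, orientation): joint-space move of the TCP to a pose.
- r.servo_line(position, rotation=None, speed=0.15): straight line of the TCP; rotation=None keeps the orientation; speed is the mean speed in m/s.
- r.move_joints(angles): joint-space move.
- r.let_go() and r.grab(squeeze=None): open the fingers fully, or close them until they stop; squeeze is the grip in N (None keeps the last).
- r.wait(seconds).
- r.inverse_kinematics(position, orientation): joint angles nearest the present ones, or None.
- r.sense(): the state.
- r.snapshot(name): name is "side" or "top" or "wrist"; returns a dict with "frame" (384x512x3 uint8, red, green, blue), "fx", "fy", "cx", "cy" (pixels), "R" (3x3) and "t" (3): a world point X has camera coordinates R X + t. Camera axes: x right, y down, z forward; pixel columns grow to the right and rows downward; lengths in m; the calibration is good to about 2 mm. The wrist camera is an equidistant fisheye: a pixel r from the principal point sees the ray r / f radians off the axis. A picture is of the moment at which its call begins. There is no depth.
A pose or a line that the arm cannot do raises r.IKError and nothing moves.
- r.hand_in(): hands the job in, once; it reports no verdict.
The state is a dict: "clock": time; "joints": joint angles; "joint_vel": joint speeds; "joint_torque": joint torques, N m; "tcp_pos": TCP position; "orientation": TCP orientation; "contact_force": force on the tool from outside, world axes, zero at the start; "torque": the same for the moment, N m; "opening": finger opening in m.
Only numpy, scipy, OpenCV 4.12 (cv2) and the standard library are available. Lean on these libraries where they do the work, as an engineer would, in place of code of your own. Each camera call takes 0.05 s, during which the arm holds its last target. There are 200 camera calls.

## Working session

There is one attempt and no reset: what is moved stays moved. The work goes in short steps, each a Python script; the robot and the scene stay as the last script left them, time stands still between calls to the robot, and variables do not carry over. Pictures are saved under pics/ and viewed, about 8 in all and at most 12, crops included, and the job is handed in when it is done.

```bash
mkdir -p pics; python3 - <<'E'
from station import r
import cv2
for n in("side","top"):
    s=r.snapshot(n); cv2.imwrite(f"pics/{n}0.png",s["frame"][:,:,::-1]); print(n,s["fx"],s["fy"],s["cx"],s["cy"],s["R"],s["t"])
s=r.sense();print(s)
E
```

```text
side 465.5590341090716 465.5590341090716 257.8782903632551 190.5665291479387 [[-0.70624995 -0.70766141  0.02064806]
 [-0.36876131  0.34281618 -0.86399778]
 [ 0.6043394  -0.61781259 -0.50307206]] [0.3976672  0.35386068 0.64278155]
top 490.1839090273857 490.1839090273857 256.51849587147285 194.31996035794708 [[-0.0295051  -0.9989245  -0.03576719]
 [-0.99848347  0.03111815 -0.04541394]
 [ 0.04647811  0.03437301 -0.99832774]] [0.07684746 0.55356567 0.9616809 ]
{'clock': 0.1, 'joints': array([-7.63594317e+01,  5.25957320e+00,  7.05736328e+01,  1.27128151e-03,
        1.04265268e+02, -3.24829706e+00]), 'joint_vel': array([-0.0130016 , -0.06702842, -0.12672099,  0.07331681, -0.05405926,
        0.04308392]), 'joint_torque': array([ 2.31170619e-03, -4.47857237e+01, -4.07570601e+01,  7.00319745e-02,
        2.84671469e-02, -9.78837534e-05]), 'tcp_pos': array([ 0.17433   , -0.57418118,  0.40362481]), 'orientation': array([-1.79901754e+02, -6.81048225e-03,  1.68891717e+01]), 'contact_force': array([-0.3157351 , -0.07322533,  0.29965424]), 'torque': array([-0.02730321, -0.01547015,  0.01219119]), 'opening': 0.08792975775943065}
```

View pics/top0.png

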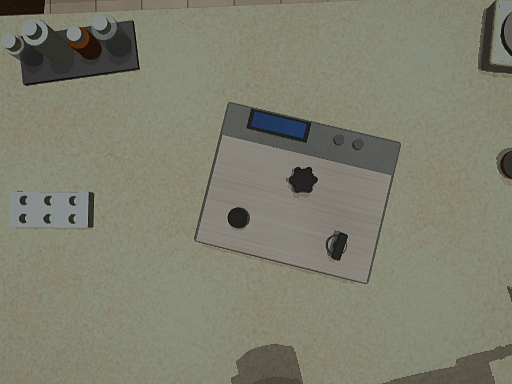

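View pics/side0.png

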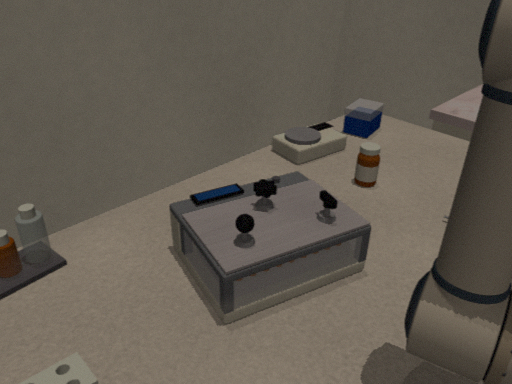

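The top picture shows the T-handle near (339,245), the ball near (238,217) and the star near (303,180). The side picture shows them at about (328,200), (245,223) and (265,188).

```bash
cat > h.py <<'E'
import numpy as np, cv2
def px2w(s,u,v,z,fish=False):
    R,t=np.array(s["R"]),np.array(s["t"])
    x,y=(u-s["cx"])/s["fx"],(v-s["cy"])/s["fy"]
    if fish:
        th=np.hypot(x,y); k=np.sin(th)/th if th>1e-9 else 1; d=np.array([x*k,y*k,np.cos(th)])
    else: d=np.array([x,y,1.])
    c=-R.T@t; d=R.T@d
    return c+d*(z-c[2])/d[2]
def w2px(s,X,fish=False):
    p=np.array(s["R"])@X+np.array(s["t"])
    if fish:
        q=np.hypot(p[0],p[1]); k=np.arctan2(q,p[2])/q
    else: k=1/p[2]
    return s["cx"]+s["fx"]*p[0]*k, s["cy"]+s["fy"]*p[1]*k
E
python3 - <<'E'
from station import r
from h import *
s=r.snapshot("top");f=s["frame"]
crop=f[215:275,305:375,::-1]
cv2.imwrite("pics/topc.png",cv2.resize(crop,None,fx=10,fy=10,interpolation=cv2.INTER_CUBIC))
m=(f.max(2)<60).astype(np.uint8); n,l,st,ce=cv2.connectedComponentsWithStats(m)
for i in range(1,n):
    if st[i,4]>60 and 200<ce[i][0]<400 and 150<ce[i][1]<280:
        print(st[i],ce[i],px2w(s,*ce[i],0.165))
        c,_=cv2.findContours((l==i).astype(np.uint8),0,1);print(cv2.minAreaRect(c[0]))
E
```

```text
[289 167  29  26 526] [302.57034221 179.65209125] [ 0.57083327 -0.02321176  0.165     ]
((303.0, 179.5), (25.0, 28.0), 90.0)
[228 207  22  21 350] [237.96285714 217.47428571] [0.51065117 0.08715299 0.165     ]
((238.5, 217.0), (21.0, 20.0), 0.0)
[326 232  22  28 330] [337.41818182 245.38484848] [ 0.45939299 -0.07730635  0.165     ]
((335.3534851074219, 244.5086212158203), (19.170740127563477, 27.70566177368164), 23.198591232299805)
```

View pics/topc.png

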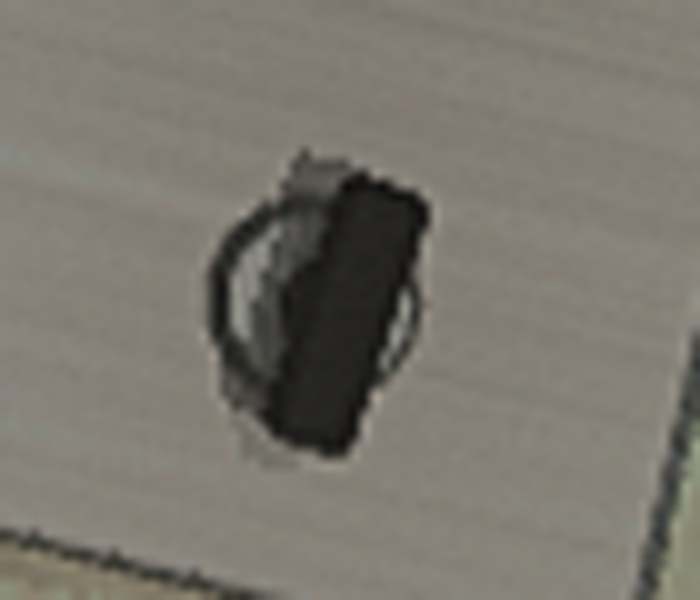

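The crop shows the bar's top face centred near full-image pixel (340.2,246.5), with the long axis leaning about 18° from the image vertical. Next I go above it and look with the wrist camera.

```bash
python3 - <<'E'
from station import r
from h import *
s=r.snapshot("top")
o=lambda u,v:px2w(s,305+u/10-.5+.05,215+v/10-.5+.05,0.171)
a,b=o(428,220)-o(355,445),o(345,185)-o(270,410)
yaw=np.degrees([np.arctan2(a[1],a[0]),np.arctan2(b[1],b[0])]);print(yaw)
c=o(350,315);print(c)
yaw=yaw.mean(); 
cands=[]
for y in (yaw,yaw+180,yaw-180):
    q=r.inverse_kinematics([c[0],c[1],.44],[180,0,y]);print(y,q)
    if q is not None:cands.append((abs(np.array(q)-r.sense()["joints"]).max(),y))
y=min(cands)[1]
r.reach([c[0],c[1],.44],[180,0,y]); r.wait(.3)
st=r.sense();print(st["clock"],st["tcp_pos"],st["orientation"],st["contact_force"])
w=r.snapshot("wrist");cv2.imwrite("pics/w1.png",w["frame"][:,:,::-1]);print({k:w[k] for k in w if k!="frame"})
X=np.array([c[0],c[1],.171]);print(w2px(w,X,True))
E
```

```text
[-20.04046947 -20.46341446]
[ 0.45857429 -0.08001017  0.171     ]
-20.251941963496026 [-1.40856888e+01 -1.48352247e+01  8.58602951e+01 -2.54444375e-14
  1.08974930e+02  9.61662532e+01]
159.74805803650398 [-14.0856888  -14.83522475  85.86029509   0.         108.97492965
 -83.83374684]
-200.25194196349602 [-14.0856888  -14.83522475  85.86029509   0.         108.97492965
 -83.83374684]
2.55 [ 0.45860419 -0.08037835  0.43990325] [-1.79998329e+02 -1.24522104e-02  1.59700597e+02] [-0.25222253 -0.22294707 -0.09109213]
{'fx': 297.3186396354542, 'fy': 297.3186396354542, 'cx': 261.69559521168594, 'cy': 191.29248303233086, 'R': array([[ 3.46232620e-01,  9.38148561e-01,  5.00027111e-04],
       [ 8.97009918e-01, -3.31206024e-01,  2.92704247e-01],
       [ 2.74765680e-01, -1.00895229e-01, -9.56202894e-01]]), 't': array([-0.08378672, -0.48314761,  0.29156054])}
(np.float64(261.7077783395188), np.float64(196.6800828066367))
```

View pics/w1.png

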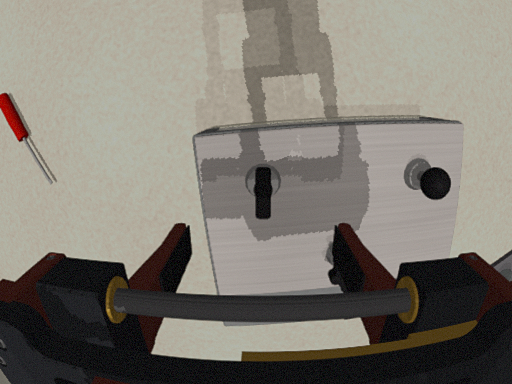

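The wrist view shows the bar from (264,167) to (263,219), nearly vertical and close to the predicted (261.7,196.7). The star is at the right finger's edge in the image, lower and farther away. I'll overlay the modelled bar to refine the estimate.

```bash
python3 - <<'E'
from station import r
from h import *
w=r.snapshot("wrist")
im=cv2.resize(w["frame"][150:235,220:310,::-1].copy(),None,fx=7,fy=7,interpolation=cv2.INTER_CUBIC)
a=np.radians(-20.25);ex=np.array([np.cos(a),np.sin(a),0]);ey=np.array([-ex[1],ex[0],0])
c=np.array([.45857,-.08001,0])
for z,col in((.171,(0,255,0)),(.153,(0,0,255))):
    P=[w2px(w,c+i*.023*ex+j*.007*ey+[0,0,z],True) for i,j in((1,1),(1,-1),(-1,-1),(-1,1))]
    P=((np.array(P)-[220,150]+.5)*7).astype(int); cv2.polylines(im,[P],True,col,1)
cv2.imwrite("pics/w2.png",im)
E
```

```text
(no output)
```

View pics/w2.png

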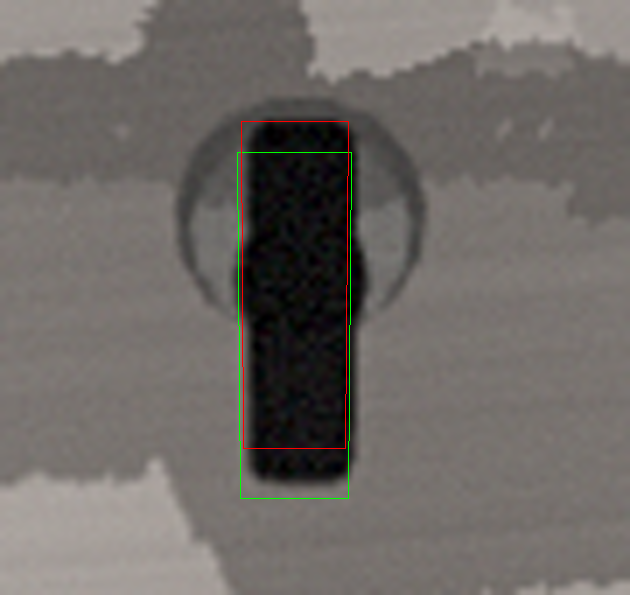

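The bar sits about 0.75 mm right and 1.7 mm up from the model, and a small boss shows at its middle. I'll correct for this, then descend, grip slightly high on the bar, and check before pulling.

```bash
python3 - <<'E'
from station import r
from h import *
c=[.4573,-.0788]
f=lambda n:(lambda s:print(n,round(s["clock"],2),s["tcp_pos"].round(4),s["orientation"].round(2),s["contact_force"].round(2),s["torque"].round(2),round(s["opening"],4)))(r.sense())
r.servo_line([*c,.40],speed=.1);f("a")
r.servo_line([*c,.329],speed=.06);r.wait(.4);f("down")
r.grab(45);r.wait(.4);f("grab")
w=r.snapshot("wrist");cv2.imwrite("pics/w3.png",w["frame"][:,:,::-1])
E
```

```text
a 3.2 [ 0.4573 -0.0788  0.4002] [-180.      0.    159.75] [-0.53  0.77  0.6 ] [ 0.02 -0.14 -0.06] 0.0876
down 4.93 [ 0.4573 -0.0788  0.3291] [1.8000e+02 1.0000e-02 1.5975e+02] [ 0.36 -0.13 -0.56] [ 0.05 -0.09  0.  ] 0.0878
grab 6.46 [ 0.4573 -0.0788  0.329 ] [-179.99    0.    159.74] [-0.27 -0.73  0.41] [-0.12 -0.1  -0.04] 0.0138
```

View pics/w3.png

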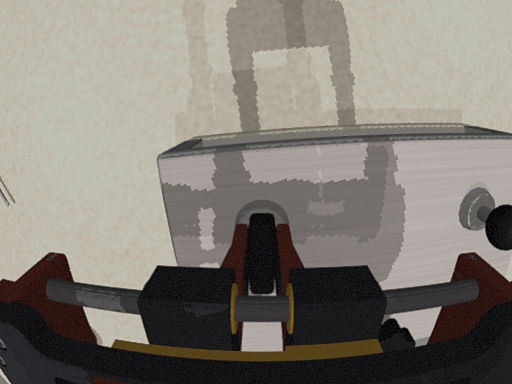

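The view shows the bar held between both fingers around (262,250), with an opening of 13.8 mm, which matches the bar. Next is the pull, with force feedback.

```bash
python3 - <<'E'
from station import r
import numpy as np
def F(n=8):
    a=[]
    for _ in range(n): r.wait(.02); a.append(r.sense()["contact_force"][2])
    return np.mean(a)
def show(n,f):
    s=r.sense();print(n,round(s["clock"],2),"z",s["tcp_pos"][2].round(5),"Fz",round(f,2),s["contact_force"].round(2),round(s["opening"],4))
b=F(15); s=r.sense(); p0=s["tcp_pos"].copy(); show("base",b)
z=.329
def go(dz,v=.01): r.servo_line([.4573,-.0788,z+dz],speed=v)
go(.005); f=F()-b; show("5",f)
if not -9<f<-2: raise SystemExit("unexpected force")
go(.010); f=F()-b; show("10",f)
if not -14<f<-6: raise SystemExit("unexpected force")
d=.010
d+=np.clip((15+f)*.001,-.003,.006); go(d); f=F()-b; show("15",f)
t0=r.sense()["clock"]
while r.sense()["clock"]-t0<2.1:
    if abs(15+f)>.4: d+=np.clip((15+f)*.0007,-.001,.001); go(d)
    f=F(10)-b; show("hold",f)
print("d",d)
E
```

```text
base 6.76 z 0.32901 Fz 0.29 [ 0.15 -1.44  0.61] 0.0141
5 7.54 z 0.33368 Fz -5.57 [ 0.86 -1.9  -4.56] 0.0139
10 8.32 z 0.33871 Fz -10.68 [  2.41  -2.7  -10.23] 0.0136
15 9.04 z 0.34291 Fz -14.34 [  4.28  -3.19 -13.13] 0.0141
hold 9.46 z 0.34326 Fz -15.05 [  4.05  -4.16 -13.71] 0.0137
hold 9.62 z 0.34325 Fz -14.81 [  4.11  -3.2  -14.08] 0.0137
hold 9.79 z 0.34326 Fz -14.91 [  4.48  -4.   -14.11] 0.0137
hold 9.96 z 0.34327 Fz -14.54 [  4.48  -4.12 -14.89] 0.0139
hold 10.38 z 0.34354 Fz -15.17 [  4.74  -4.05 -14.48] 0.0137
hold 10.54 z 0.34353 Fz -15.16 [  2.55  -3.47 -14.6 ] 0.0136
hold 10.71 z 0.34352 Fz -15.4 [  4.77  -4.67 -14.26] 0.0133
hold 10.88 z 0.34351 Fz -14.92 [  4.    -3.56 -15.22] 0.0138
hold 11.04 z 0.34351 Fz -14.74 [  3.77  -4.31 -13.87] 0.0134
hold 11.21 z 0.34352 Fz -15.12 [  4.06  -3.95 -14.53] 0.0136
d 0.015095791592692656
```

It held at about 15 N for 2.2 s with a rise of 14.5 mm and no sign of slip. Now I ease it down and check that it is seated before release.

```bash
python3 - <<'E'
from station import r
import numpy as np,cv2
b=.29;z=.329
def F(n=10):
    a=[]
    for _ in range(n): r.wait(.02); a.append(r.sense()["contact_force"])
    return np.mean(a,0)
def show(n,f):
    s=r.sense();print(n,round(s["clock"],2),"z",s["tcp_pos"][2].round(5),"F",f.round(2),round(s["opening"],4))
def go(dz,v): r.servo_line([.4573,-.0788,z+dz],speed=v)
go(.004,.01);show("4",F())
go(.0005,.006);f=F();show("0.5",f)
d=.0005
while f[2]-b<1.5 and d>-.004:
    d-=.0005; go(d,.005); f=F(); show(f"{d:.4f}",f)
w=r.snapshot("side");cv2.imwrite("pics/s2.png",cv2.resize(w["frame"][150:270,160:370,::-1],None,fx=3.5,fy=3.5))
E
```

```text
4 12.63 z 0.33315 F [-1.25 -2.97 -4.36] 0.0138
0.5 13.53 z 0.32965 F [-2.67 -3.06 -0.85] 0.0134
0.0000 13.95 z 0.32906 F [-2.33 -3.4  -0.63] 0.0138
-0.0005 14.37 z 0.329 F [-4.05 -2.98  3.05] 0.0135
```

View pics/s2.png

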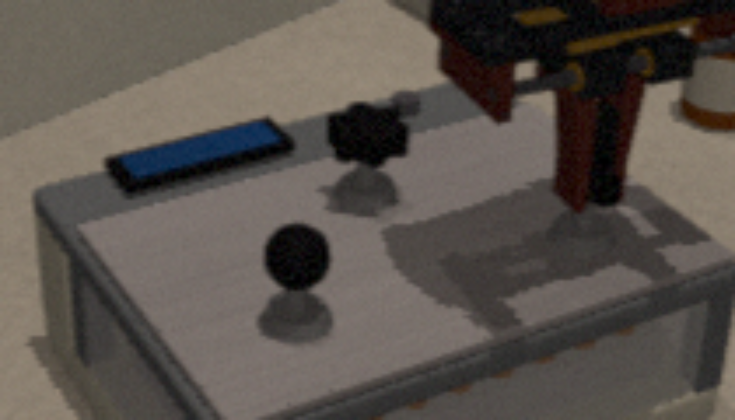

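The plug is back at its grip height (z 0.329) and pressing on its stop with about 3 N. The side picture shows the ball and star caps standing as before. Now I release, retreat and check.

```bash
python3 - <<'E'
from station import r
import cv2
r.let_go(); r.wait(.3)
s=r.sense();print(s["clock"],s["opening"],s["contact_force"].round(2))
r.servo_line([.4573,-.0788,.44],speed=.07); r.wait(.4)
w=r.snapshot("wrist");a=w["frame"][130:290,180:480,::-1]
cv2.imwrite("pics/w4.png",cv2.resize(a,None,fx=2.6,fy=2.6))
s=r.sense();print(s["clock"],s["tcp_pos"],s["contact_force"].round(2))
E
```

```text
15.925 0.08734645555455907 [-0.2   0.52  0.08]
18.1167 [ 0.45729641 -0.07881056  0.43998797] [-0.65  0.08  0.56]
```

View pics/w4.png

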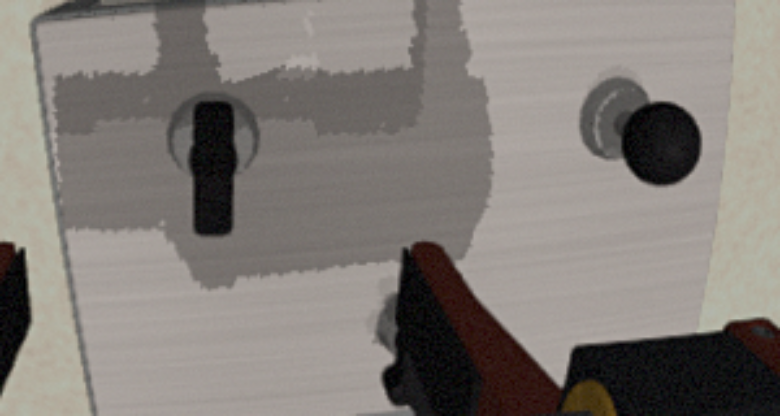

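The bar is back in its original place (crop x about 213, y 100–235), the same as before the pull. The gripper is clear of everything.

```bash
python3 -c "
from station import r
print(r.hand_in())"
```

```text
the job is handed in; nothing more can be done
None
```

The plug is retained: it held a steady pull of about 15 N, went back down fully seated, and the job is handed in.

- **Pull:** I gripped the T-handle across its 14 mm width and pulled straight up. The averaged force stayed between 14.5 and 15.4 N for about 2.2 s. The tool rose 14.5 mm, about the 1 mm per newton expected, with no sign of slip. Sideways force reached about 6 N, so the total was about 16 N, under the 20 N limit.
- **Seating:** I eased the plug down until it pressed on its stop with about 3 N, at the same height as when I gripped it. Only then did I let go and retreat.
- **Last checks:** After release the wrist force was near zero, and the wrist picture shows the plug standing as it did before the pull. The job was handed in at about 18 s on the clock.
- **The other caps:** The arm felt no unexpected contact. The ball-headed cap looks untouched in the last picture. The star-headed cap was partly hidden by a finger there, so its last clear view was in the side picture before release, where it stood as before.

No checks failed or disagreed.

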